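# Load the plate press and press its guarded lever

## Robot

A 6-joint arm with a two-finger parallel gripper is mounted at the origin on the work surface. World frame = base frame: x ahead of the robot, y to its left, z up, the work surface at z = 0. Lengths are in m, angles in rad, forces in N, time in s.
With the tool pointing down it reaches from about 0.35 to 0.85 m from the base axis. Payload 8.1 kg.
Tool frame: the origin (TCP) lies at the very end of the fingers, on their centre line; the grasp point (between the pads) lies 19 mm behind it; z points along the fingers, y is the line along which they close (so a half turn about z gives the same grasp; the last joint's range is limited). The gripper opens to 93 mm and grips with 3 to 60 N. Pads are 15 mm wide; open, the fingers measure 128 mm over their backs; the gripper's body (75 mm by 188 mm) begins 65 mm behind the grasp point.
Start: joints at [-1.396, 0.13, 1.488, -0, 1.523, -0.085], TCP at [0.154, -0.58, 0.219] pointing down, gripper open.
Joint ranges: [-2.96, 2.96], [-0.89, 2.26], [0.02, 2.5], [-1.34, 4.48], [0, 2.73], [-2.66, 2.66]. Speed limits (rad/s): [2.39, 2.39, 2.79, 3.14, 3.14, 3.14].

## Interface

Orientations are given as a rotation vector (axis times angle).
In Python, from station import r, imaging, workorder gives the robot as it stands.
- The arm moves only by the tool play_rows, never from a script. Its arguments are lists of equal length, an entry for each row: "offset": the shift along the tool's x, y, z in m, a list of three; "angular": the turn, a rotation vector about the tool's x, y, z in degrees, a list of three; "jaw": the opening, from -1 (shut) to 1 (fully open). In form: {"offset": [[tx, ty, tz], ...], "angular": [[rx, ry, rz], ...], "jaw": [jaw, ...]}. A call has 1 to 8 rows; each row is the pose to reach, as a shift and turn from the pose commanded when the call began, along the tool's axes at that moment; what a row does not reach only later rows make up. A row lasts 1/10 s, in which the tool goes at most 50 mm and 8.59 degrees, less where a joint would pass 70% of its speed; a pose out of reach is approached as far as the arm can. A call with a gripper value outside its range is refused whole. The fingers move at their own pace and stop on an object; "grip_force" is the grip in N (left out, the last holds). Time passes only in rows, so rows that repeat a pose let the fingers close. It gives the time, the measured TCP pose, the force, the opening and the grip force at its end, in the units of the state.
- r.observe(): the state, without advancing time (a new reading comes with each control period).
- imaging.camera(name): name is "scene" or "top"; returns the picture (400x640x3 uint8, red, green, blue); there is no depth.
- imaging.calibration(name): a dict with "K" (3x3 intrinsics, pixels), "k1" (the pictures are not rectified: a ray, as slopes to the right and down, at radius r is drawn at 1 + k1 r^2 times it, then the intrinsics apply), "rvec" (rotation vector, rad) and "tvec" (3), from world to camera coordinates, as OpenCV has them. Camera axes: x right, y down, z forward; pixel columns grow to the right and rows downward; lengths in m; the calibration is good to about 2 mm. A picture is of the moment at which its call begins. calibration takes no time and is no camera call.
- workorder.sign_off(): hands the job in; it is judged then, once.
The state is a dict: "clock": time; "joint_positions": joint angles; "joint_velocities": joint speeds; "joint_efforts": joint torques, N m; "tool_pos": TCP position; "ee_rot": TCP orientation; "contact_force": force on the tool from outside, world axes, zero at the start; "wrist_torque": the same for the moment, N m; "finger_gap": finger opening in m; "grasp_force": force on a finger pad.
Only numpy, scipy, OpenCV 4.12 (cv2) and the standard library are available. Lean on these libraries where they do the work, as an engineer would, in place of code of your own. Each camera call takes 0.05 s, during which the arm holds its last target. There are 200 camera calls.

## Task

Push the deep-well plate lying in the press's track with your fingertips until it is fully home against the back stop. Then reach down through the window of the guard and press the lever all the way down, leave it down and draw back out. Do not touch the guard, do not lift the plate, and leave everything else where it stands.

Things in the scene. Friction and masses are not known exactly. Their poses are not given: they have to be found in the camera images.
- plate_press: bench plate press, fixed. Grey deck, white head. Origin on the bench surface, on the centre line of the plate track; +x along the track from front (robot side) to back, +y left, z up; yaw varies. In this frame: deck (base slab) x -170..120, y -260..70 mm, top 15 mm above the bench; on it two aluminium rails along x, 12 mm high, inner faces at y = +-45, x -162..98. The guarded lever stands on the right
- back_stop (a point): centre of the back stop's face at the end of the track, at x = 98, y = 0 of the press, 30 mm above the bench; 114 mm wide, 30 mm high
- press_head (a point): centre of the top of the press head, a white bridge over the back of the track: x 20..112, y -74..74 of the press, top 100 mm above the bench
- deep_plate: white 24-well deep-well plate to be pressed, 128 (x) x 86 (y) x 30 mm tall, about 0.15 kg, loose on the deck between the rails with 2 mm play each side, slides easily. Origin: centre of its underside; its near (robot side) end face is 64 mm from it towards -x. It starts 60 to 110 mm short of home; home: far end against the back stop, origin at x = 34 mm and near face at x = -30 of the press
- press_lever (a joint): lever angle in rad: 0 fully up, 0.33 fully down on its stop. Starts at 0 to 0.08, needs about 5 to 7 N at the pad to move, stays where it is left. It also lowers the platen under the press head
- lever_pad (a point): centre of the upper face of the lever's black pad, 30 (x) x 42 (y) x 10 mm, at about x = -30, y = -190 of the press; the lever's hinge runs along y, 90 mm behind the pad, 75 mm above the bench. The upper face is 97 mm above the bench at angle 0 and about 67 mm at 0.33, moving almost straight down. Reached only through the guard's window
- guard: steel guard cage over the lever, fixed to the deck. Origin on the deck (15 mm above the bench) under the centre of its window, axes as the press's. Roof frame 108 (x) x 126 (y) mm, 8 mm thick, top 112 mm above the bench; vertical bars on all sides. Not to be touched. Behind it a white pivot housing, x 34..90, y -222..-158 of the press, top 106 mm
- window (a point): centre of the guard's window, at the top face of the roof frame; the opening is 72 mm along x and 90 mm along y of the press, facing straight up, centred over the lever's pad
- vial: small capped amber vial, 22 mm across, 42 mm tall, standing on the press's deck between the track and the guard, near the front; origin at the centre of its underside; to be left alone
- jar: capped clear jar, 48 mm across, 60 mm tall, left of the press; origin at the centre of its underside; to be left alone
- reagent_bottle: capped glass bottle, 64 mm across, 150 mm tall, left of the press towards its back; origin at the centre of its underside; to be left alone
- beaker: open glass beaker, 60 mm across, 75 mm tall, right of the press towards its back; origin at the centre of its underside; to be left alone
- spare_plate: a second deep-well plate 128 x 86 x 30 mm lying to the left of the press, not part of the work; origin at the centre of its underside; to be left alone
- tube_rack: rack of capped tubes, 50 x 120 x 63 mm, right of the press beyond the guard; origin at the centre of its underside; to be left alone
- pipette: hand pipette, 250 mm long, lying across behind the press; origin at the centre of its underside (pipette: 90 mm from its tip end and 160 mm from its blue button end); to be left alone
Mind the look-alikes: they are no part of the job. What is shaped like the deep_plate but red, turquoise or yellow is not meant.

How it is judged:
On the way, in this order (a step that is already met when the one before it is completed fails the run):
1. the plate is fully home while the lever is still up (x of deep_plate in the frame of plate_press above 0.029 m and z of deep_plate in the frame of plate_press below 0.019 m and value of joint press_lever below 0.13 rad), for 0.2 s.
2. the lever is pressed all the way down (value of joint press_lever above 0.29 rad and x of deep_plate in the frame of plate_press above 0.029 m and z of deep_plate in the frame of plate_press below 0.019 m), for 0.2 s.
At the end, for the whole second after the job is handed in: The plate is at rest on the deck within 5 mm of the back stop and the lever is down (above 0.29 of 0.33 rad) (all of step 2 and linear speed of deep_plate below 0.01 m/s); the robot touches nothing.
It fails at once if the guard is touched (contact force between any of the fingers, the arm and guard above 0.3 N).
It fails at once if the plate is lifted or tipped (z of deep_plate in the frame of plate_press above 0.023 m or angle between deep_plate's own z axis and vertical above 0.12 rad).
It fails at once if a bystander is moved or lifted by more than 12 mm (distance of any of vial, jar, reagent_bottle, beaker, spare_plate, tube_rack, pipette from where it was at the start of the episode above 0.012 m).
It also fails if it takes over 51 s, if anything falls off the work surface, if the arm or the gripper's body presses on something with over 40 N, if the wrist force passes 120 N, or if a joint passes its speed limit or range.

## Working session

There is one attempt and no reset: what is moved stays moved. The work goes in short steps, Python scripts to look and compute and a tool call to move; the robot and the scene stay as the last step left them, time stands still between calls to the robot, and variables do not carry over. Pictures are saved under pics/ and viewed, at most 10 in all, crops included, and the job is handed in when it is done.

Besides the shell and the picture viewer there is one more tool, called after ">>>" by a JSON object that holds its "api" and its "payload", one argument or row to a line. play_rows: Moves the arm, as the interface text tells. Its arguments: {"type":"object","properties":{"offset":{"type":"array","items":{"type":"array","items":{"type":"number"}}},"angular":{"type":"array","items":{"type":"array","items":{"type":"number"}}},"jaw":{"type":"array","items":{"type":"number"}},"grip_force":{"type":"number"}},"required":["offset","angular","jaw"]}

```bash
mkdir -p pics; python3 - <<'E'
from station import r, imaging
import cv2
for n in("scene","top"):
    im=imaging.camera(n); cv2.imwrite(f"pics/{n}0.png",im[:,:,::-1]); c=imaging.calibration(n); print(n,{k:(v.tolist() if hasattr(v,'tolist') else v) for k,v in c.items()})
print(r.observe())
E
```

```text
scene {'K': [[454.0207542990664, 0.0, 321.9456514776832], [0.0, 454.0207542990664, 202.85076399773186], [0.0, 0.0, 1.0]], 'k1': 0.026347093658281865, 'rvec': [0.8179865565545205, 2.4806763183069838, -1.1568195353648054], 'tvec': [0.35736140959925666, -0.13748500182969653, 1.7465702256346867]}
top {'K': [[419.8256312139286, 0.0, 321.3983302146169], [0.0, 419.8256312139286, 201.25599089312806], [0.0, 0.0, 1.0]], 'k1': -0.07148812852287882, 'rvec': [2.091838010658662, -2.120423113518806, 0.1810594766712106], 'tvec': [0.07591689691718426, 0.5046092045201642, 1.0451070979936423]}
{'clock': 0.1, 'joint_positions': array([-1.39637045e+00,  1.31071863e-01,  1.48916317e+00, -3.38720286e-06,
        1.52301530e+00, -8.54341693e-02]), 'joint_velocities': array([-0.00018237, -0.00027687, -0.00263692, -0.0013245 ,  0.0007384 ,
       -0.00067404]), 'joint_efforts': array([ 5.19648747e-04, -5.61341214e+01, -4.93095446e+01,  7.71464291e-02,
        2.91238603e-02, -2.20662145e-05]), 'tool_pos': array([ 0.15407793, -0.57934586,  0.21770455]), 'ee_rot': array([-3.11347009e+00, -4.06825399e-01,  1.21068729e-04]), 'contact_force': array([-0.27395048,  0.292811  ,  0.81520429]), 'wrist_torque': array([0.04846979, 0.01567338, 0.04517788]), 'grasp_force': 0.0, 'finger_gap': 0.09269933069470904}
```

View pics/top0.png

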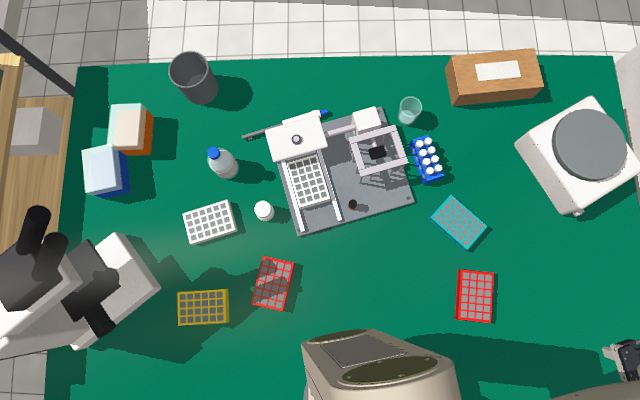

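View pics/scene0.png

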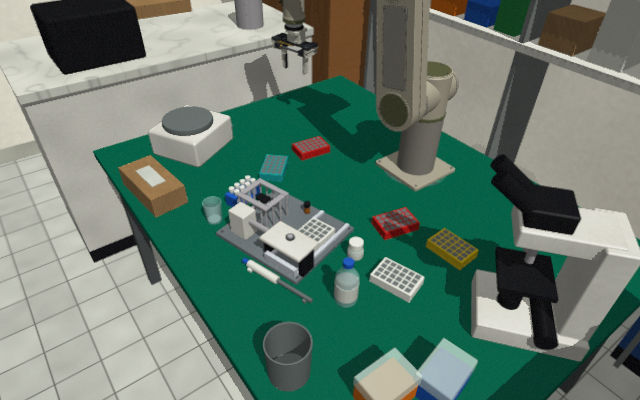

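The top view shows the press at about (340,170), with the plate at (308,180), the guard window and pad at (377,152), and the vial at (353,204). The gripper is at lower right. I'll enlarge this area next.

```bash
python3 - <<'E'
import cv2
im=cv2.imread("pics/top0.png")[95:245,240:440]
cv2.imwrite("pics/crop0.png",cv2.resize(im,None,fx=4,fy=4,interpolation=cv2.INTER_CUBIC))
E
```

```text
(no output)
```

View pics/crop0.png

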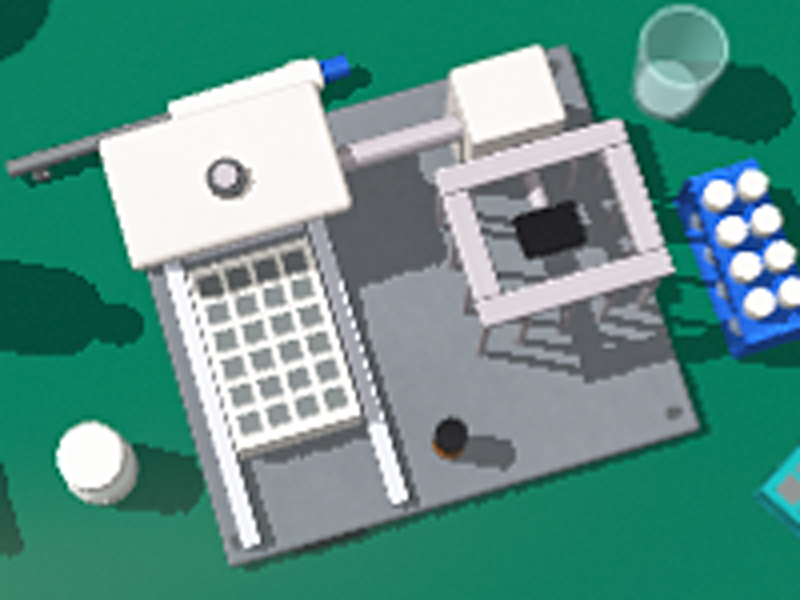

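The crop shows these corners clearly: deck (232,565), (700,430), (568,45); guard roof (437,172), (622,122), (673,268), (487,326); head front (137,270), (350,208) and back-left (100,146). The plate's near top edge runs (241,446)–(358,412). I'll fit the press pose to them.

```bash
cat > h.py <<'E'
import numpy as np, cv2
from station import imaging
from scipy.spatial.transform import Rotation as R
def ray(name,px):
    c=imaging.calibration(name);K=np.array(c["K"]);M=cv2.Rodrigues(np.array(c["rvec"],float))[0]
    p=cv2.undistortPoints(np.array(px,float).reshape(-1,1,2),K,np.array([c["k1"],0,0,0,0.]))[:,0]
    d=np.c_[p,np.ones(len(p))]@M; return -M.T@np.array(c["tvec"]).ravel(),d
def plane(name,px,z):
    o,d=ray(name,px); return o+d*((np.asarray(z)-o[2])/d[:,2])[:,None]
def crop(p): return (np.array(p,float)-1.5)/4+[240,95]
E
python3 - <<'E'
from h import *
from scipy.optimize import least_squares
px=[(232,565),(700,430),(568,45),(437,172),(622,122),(673,268),(487,326),(137,270),(350,208),(100,146)]
z=[.015]*3+[.112]*4+[.1]*3
m=np.array([(-170,70),(-170,-260),(120,-260),(24,-127),(24,-253),(-84,-253),(-84,-127),(20,74),(20,-74),(112,74)])/1000
w=plane("top",crop(px),z)[:,:2]
rot=lambda a:np.array([[np.cos(a),-np.sin(a)],[np.sin(a),np.cos(a)]])
f=lambda v:(m@rot(v[2]).T+v[:2]-w).ravel()
s=least_squares(f,[.5,0,.2],loss='soft_l1',f_scale=.003);v=s.x
print(v,np.degrees(v[2]));print((f(v).reshape(-1,2)@rot(v[2])*1000).round(1))
loc=lambda p:((p[:,:2]-v[:2])@rot(v[2])*1000).round(1)
print("plate near",loc(plane("top",crop([(241,446),(358,412)]),[.045]*2)))
print("pad",loc(plane("top",crop([(550,229)]),[.094])))
print("vial",loc(plane("top",crop([(452,435)]),[.057])))
for q in [(-162,0),(-130,0),(-30,0),(-30,-190)]: print(q,rot(v[2])@(np.array(q)/1000)+v[:2])
E
```

```text
[0.59965896 0.11360717 0.27559363] 15.790351714734804
[[-2.6  1.2]
 [-0.  -2.1]
 [ 0.5 -0.6]
 [ 0.8  1.8]
 [ 2.8 -1.2]
 [-3.9 -1.5]
 [-1.7  1.7]
 [-0.1  2.4]
 [-0.2 -3.9]
 [ 3.9  1. ]]
plate near [[-97.7  40.3]
 [-98.  -39.7]]
pad [[ -28.6 -189.2]]
vial [[-132.5  -93. ]]
(-162, 0) [0.44377222 0.06952402]
(-130, 0) [0.47456466 0.0782318 ]
(-30, 0) [0.57079104 0.10544362]
(-30, -190) [ 0.6224935  -0.07738651]
```

```bash
cat >> h.py <<'E'
V=np.array([0.59966,0.11361,0.27559])
def p2w(x,y,z): c,s=np.cos(V[2]),np.sin(V[2]); return np.array([V[0]+c*x-s*y,V[1]+s*x+c*y,z])
def go(x,y,z,flip):
    from station import r
    o=r.observe(); T=R.from_rotvec(o["ee_rot"]); c,s=np.cos(V[2]),np.sin(V[2])
    k=-1 if flip else 1
    X=np.array([c,s,0])*k; Z=np.array([0,0,-1.]); G=R.from_matrix(np.c_[X,np.cross(Z,X),Z])
    print("off",T.inv().apply(p2w(x,y,z)-o["tool_pos"]).round(4),"ang",np.degrees((T.inv()*G).as_rotvec()).round(2),"q",o["joint_positions"].round(2),"F",o["contact_force"].round(1),"gap",round(o["finger_gap"],4),"t",o["clock"])
E
python3 -c "
from h import *
go(-.135,0,.2,0);go(-.135,0,.2,1)"
```

```text
off [ 0.4737 -0.553   0.0187] ang [-0.09 -0.01 -0.9 ] q [-1.4   0.13  1.49 -0.    1.52 -0.09] F [-0.3  0.3  0.8] gap 0.0927 t 0.1
off [ 0.4737 -0.553   0.0187] ang [-1.000e-02  1.500e-01  1.791e+02] q [-1.4   0.13  1.49 -0.    1.52 -0.09] F [-0.3  0.3  0.8] gap 0.0927 t 0.1
```

>>> {"api": "play_rows", "payload": {
  "offset": [
    [0.237,-0.277,0.01],
    [0.237,-0.277,0.01],
    [0.237,-0.277,0.01],
    [0.237,-0.277,0.01],
    [0.474,-0.553,0.018],
    [0.474,-0.553,0.018],
    [0.474,-0.553,0.018],
    [0.474,-0.553,0.018]
  ],
  "angular": [
    [0,0,-0.9],
    [0,0,-0.9],
    [0,0,-0.9],
    [0,0,-0.9],
    [0,0,-0.9],
    [0,0,-0.9],
    [0,0,-0.9],
    [0,0,-0.9]
  ],
  "jaw": [-1,-1,-1,-1,-1,-1,-1,-1]
}}

```text
clock: 0.9
tool_pos: [0.3278, -0.2176, 0.2081]
ee_rot: [3.112, 0.43, 0.0]
contact_force: [1.4, 0.1, -0.3]
finger_gap: 0.0339
grasp_force: 0.0
```

```bash
python3 -c "
from h import *
go(-.135,0,.2,0)"
```

```text
off [ 0.2166 -0.2449  0.0081] ang [ 0.   -0.01 -0.04] q [-0.72 -0.46  2.03  0.    1.57  0.58] F [ 1.4  0.1 -0.3] gap 0.0339 t 0.9
```

>>> {"api": "play_rows", "payload": {
  "offset": [
    [0.21,-0.24,0.008],
    [0.21,-0.24,0.008],
    [0.21,-0.24,0.008],
    [0.21,-0.24,0.008],
    [0.21,-0.24,0.008],
    [0.21,-0.24,0.008],
    [0.21,-0.24,0.008],
    [0.21,-0.24,0.008]
  ],
  "angular": [
    [0,0,0],
    [0,0,0],
    [0,0,0],
    [0,0,0],
    [0,0,0],
    [0,0,0],
    [0,0,0],
    [0,0,0]
  ],
  "jaw": [-1,-1,-1,-1,-1,-1,-1,-1]
}}

```text
clock: 1.7
tool_pos: [0.4644, 0.0709, 0.1997]
ee_rot: [-3.11, -0.437, 0.002]
contact_force: [-0.2, -0.5, -1.6]
finger_gap: 0.0006
grasp_force: 0.0
```

```bash
python3 -c "
from h import *
go(-.135,0,.03,0)"
```

```text
off [ 0.007  -0.0041  0.1697] ang [-0.05  0.07  0.22] q [ 0.04 -0.22  1.86  0.    1.5   1.33] F [-0.2 -0.5 -1.6] gap 0.0006 t 1.7
```

>>> {"api": "play_rows", "payload": {
  "offset": [
    [0.004,-0.003,0.04],
    [0.004,-0.003,0.08],
    [0.004,-0.003,0.11],
    [0.004,-0.003,0.14],
    [0.004,-0.003,0.155],
    [0.004,-0.003,0.165],
    [0.004,-0.003,0.168],
    [0.004,-0.003,0.168]
  ],
  "angular": [
    [0,0,0],
    [0,0,0],
    [0,0,0],
    [0,0,0],
    [0,0,0],
    [0,0,0],
    [0,0,0],
    [0,0,0]
  ],
  "jaw": [-1,-1,-1,-1,-1,-1,-1,-1]
}}

```text
clock: 2.5
tool_pos: [0.4675, 0.072, 0.0327]
ee_rot: [3.112, 0.43, 0.0]
contact_force: [0.5, -0.4, 0.5]
finger_gap: 0.0008
grasp_force: 0.0
```

```bash
python3 -c "
from h import *
import cv2
im=imaging.camera('top')[95:245,240:440,::-1]
cv2.imwrite('pics/crop1.png',cv2.resize(im,None,fx=4,fy=4,interpolation=cv2.INTER_CUBIC))
go(-.0375,0,.03,0)"
```

```text
off [ 0.1005 -0.0041  0.0034] ang [ 0.02 -0.07 -0.03] q [ 0.04 -0.04  2.01 -0.    1.16  1.34] F [0.3 0.  0.2] gap 0.0008 t 2.55
```

View pics/crop1.png

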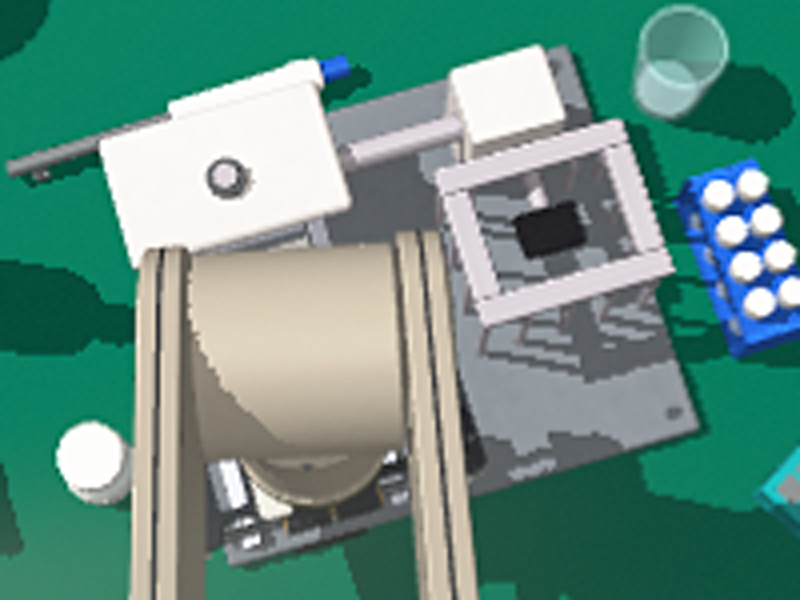

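The arm now hides the track from the top camera; the fingers are centred in front of the plate, and nothing has moved. I'll push along tool x.

>>> {"api": "play_rows", "payload": {
  "offset": [
    [0.01,-0.004,0.003],
    [0.018,-0.004,0.003],
    [0.024,-0.004,0.003],
    [0.03,-0.004,0.003],
    [0.037,-0.004,0.003],
    [0.044,-0.004,0.003],
    [0.051,-0.004,0.003],
    [0.058,-0.004,0.003]
  ],
  "angular": [
    [0,0,0],
    [0,0,0],
    [0,0,0],
    [0,0,0],
    [0,0,0],
    [0,0,0],
    [0,0,0],
    [0,0,0]
  ],
  "jaw": [-1,-1,-1,-1,-1,-1,-1,-1]
}}

```text
clock: 3.35
tool_pos: [0.5226, 0.0923, 0.0294]
ee_rot: [3.112, 0.431, -0.0]
contact_force: [-1.5, -0.3, 0.8]
finger_gap: 0.0008
grasp_force: 0.8
```

>>> {"api": "play_rows", "payload": {
  "offset": [
    [0.007,0,0],
    [0.014,0,0],
    [0.02,0,0],
    [0.025,0,0],
    [0.029,0,0],
    [0.032,0,0],
    [0.034,0,0],
    [0.034,0,0]
  ],
  "angular": [
    [0,0,0],
    [0,0,0],
    [0,0,0],
    [0,0,0],
    [0,0,0],
    [0,0,0],
    [0,0,0],
    [0,0,0]
  ],
  "jaw": [-1,-1,-1,-1,-1,-1,-1,-1]
}}

```text
clock: 4.15
tool_pos: [0.5551, 0.1014, 0.0295]
ee_rot: [-3.112, -0.431, -0.001]
contact_force: [0.5, 0.3, -0.2]
finger_gap: 0.0008
grasp_force: 0.0
```

```bash
python3 -c "
from h import *
go(-.0375,0,.03,0)"
```

```text
off [ 0.0087  0.0004 -0.0005] ang [ 0.   -0.02 -0.01] q [0.09 0.21 1.76 0.   1.17 1.39] F [ 0.5  0.3 -0.2] gap 0.0008 t 4.15
```

>>> {"api": "play_rows", "payload": {
  "offset": [
    [0.002,0,0],
    [0.004,0,0],
    [0.006,0,0],
    [0.008,0,0],
    [0.009,0,0],
    [0.01,0,0]
  ],
  "angular": [
    [0,0,0],
    [0,0,0],
    [0,0,0],
    [0,0,0],
    [0,0,0],
    [0,0,0]
  ],
  "jaw": [-1,-1,-1,-1,-1,-1]
}}

```text
clock: 4.75
tool_pos: [0.564, 0.104, 0.0293]
ee_rot: [3.112, 0.431, -0.002]
contact_force: [-7.2, -2.5, 4.7]
finger_gap: 0.0004
grasp_force: 3.6
```

```bash
python3 -c "
from h import *
go(-.0375,0,.03,0)"
```

```text
off [-0.0006  0.0004 -0.0007] ang [-0.    0.08 -0.  ] q [ 0.09  0.23  1.73 -0.    1.18  1.39] F [-7.2 -2.5  4.7] gap 0.0004 t 4.75
```

Force has risen to about 7.6 N at the expected home position. I'll hold briefly, then back off.

>>> {"api": "play_rows", "payload": {
  "offset": [
    [0.001,0,0],
    [0.001,0,0],
    [0.001,0,0],
    [-0.004,0,0],
    [-0.02,0,0],
    [-0.05,0,0],
    [-0.06,0,0],
    [-0.06,0,0]
  ],
  "angular": [
    [0,0,0],
    [0,0,0],
    [0,0,0],
    [0,0,0],
    [0,0,0],
    [0,0,0],
    [0,0,0],
    [0,0,0]
  ],
  "jaw": [-1,-1,-1,-1,-1,-1,-1,-1]
}}

```text
clock: 5.55
tool_pos: [0.506, 0.0876, 0.0294]
ee_rot: [-3.112, -0.431, -0.0]
contact_force: [0.1, -0.2, -0.1]
finger_gap: 0.0007
grasp_force: 0.0
```

>>> {"api": "play_rows", "payload": {
  "offset": [
    [0,0,-0.05],
    [0,0,-0.1],
    [0,0,-0.15],
    [0,0,-0.17],
    [0,0,-0.17],
    [0,0,-0.17]
  ],
  "angular": [
    [0,0,0],
    [0,0,0],
    [0,0,0],
    [0,0,0],
    [0,0,0],
    [0,0,0]
  ],
  "jaw": [-1,-1,-1,-1,-1,-1]
}}

```text
clock: 6.15
tool_pos: [0.5077, 0.088, 0.1997]
ee_rot: [3.112, 0.431, 0.003]
contact_force: [-0.5, 0.3, -0.5]
finger_gap: 0.0003
grasp_force: 0.0
```

```bash
python3 -c "
from h import *
go(-.03,-.19,.2,0)"
```

```text
off [ 0.0655  0.1903 -0.0002] ang [ 0.01 -0.09 -0.01] q [ 0.07 -0.09  1.75  0.    1.48  1.37] F [-0.5  0.3 -0.5] gap 0.0003 t 6.15
```

>>> {"api": "play_rows", "payload": {
  "offset": [
    [0.02,0.045,0],
    [0.035,0.09,0],
    [0.05,0.135,0],
    [0.06,0.17,0],
    [0.067,0.19,0],
    [0.067,0.19,0],
    [0.067,0.19,0]
  ],
  "angular": [
    [0,0,0],
    [0,0,0],
    [0,0,0],
    [0,0,0],
    [0,0,0],
    [0,0,0],
    [0,0,0]
  ],
  "jaw": [-1,-1,-1,-1,-1,-1,-1]
}}

```text
clock: 6.85
tool_pos: [0.6219, -0.0766, 0.1968]
ee_rot: [-3.11, -0.43, 0.006]
contact_force: [-0.4, -0.2, -0.6]
finger_gap: 0.0004
grasp_force: 0.0
```

```bash
python3 -c "
from h import *
import cv2
a=[cv2.resize(imaging.camera(n)[y:y+150,x:x+200,::-1],None,fx=s,fy=s,interpolation=cv2.INTER_CUBIC) for n,x,y,s in(('top',240,95,2),('scene',190,140,4))]
im=np.zeros((600,800,3),np.uint8); cv2.imwrite('pics/top2.png',a[0]); cv2.imwrite('pics/scene2.png',a[1])
go(-.03,-.19,.1,0)"
```

```text
off [0.0002 0.0019 0.098 ] ang [-0.08  0.1   0.04] q [-0.2   0.21  1.43  0.    1.5   1.09] F [ 0.1  0.6 -0.8] gap 0.0005 t 6.95
```

View pics/top2.png

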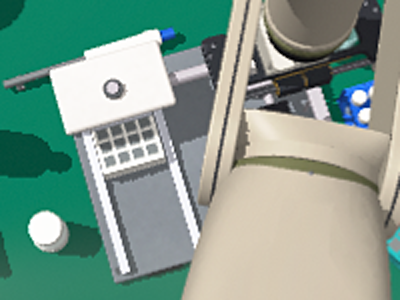

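View pics/scene2.png

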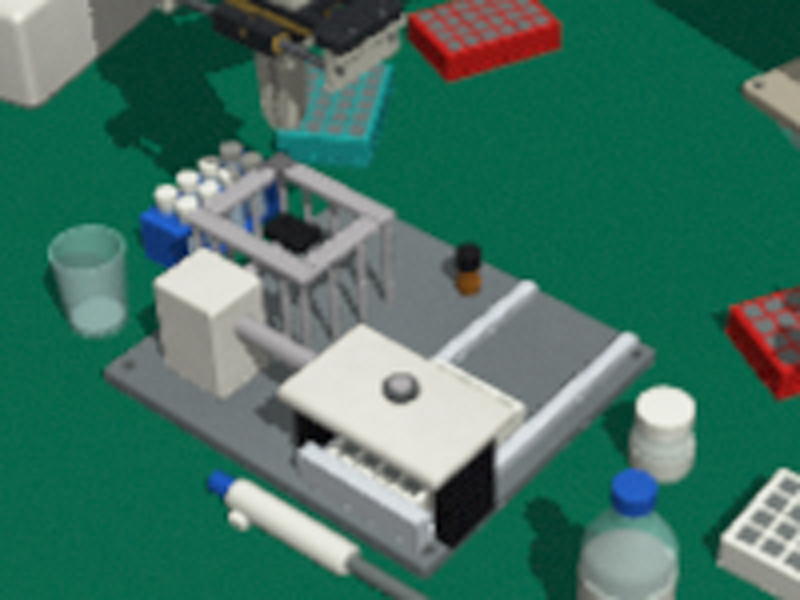

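In the top view the plate sits under the head, with its near top edge at about (106,176)–(165,158). In the scene view the fingertips hang above the window, ending near (290,128), and the bystanders are untouched. Next I'll check both by calibration.

```bash
python3 -c "
from h import *
p=plane('top',(np.array([(106,176),(165,158.)])-.5)/2+[240,95],[.045]*2)
c,s=np.cos(V[2]),np.sin(V[2]);print((p[:,:2]-V[:2])@np.array([[c,-s],[s,c]])*1000)
k=imaging.calibration('scene')
q=cv2.projectPoints(np.array([p2w(-.03,-.19,.197),p2w(-.03,-.19,.112),p2w(-.03,-.19,.097)]),np.array(k['rvec'],float),np.array(k['tvec'],float),np.array(k['K']),np.array([k['k1'],0,0,0.]))[0][:,0]
print((q-[190,140])*4)"
```

```text
[[-31.52629988  41.25091908]
 [-30.54236678 -40.70840899]]
[[285.54024486 123.58537178]
 [292.96000416 211.63506622]
 [294.20818609 226.48083385]]
```

The plate is home (near face about −31) and the fingers are over the pad. Descending now.

>>> {"api": "play_rows", "payload": {
  "offset": [
    [0,0,0.03],
    [0,0,0.055],
    [0,0,0.075],
    [0,0,0.088],
    [0,0,0.094],
    [0,0,0.097],
    [0,0,0.1],
    [0,0,0.103]
  ],
  "angular": [
    [0,0,0],
    [0,0,0],
    [0,0,0],
    [0,0,0],
    [0,0,0],
    [0,0,0],
    [0,0,0],
    [0,0,0]
  ],
  "jaw": [-1,-1,-1,-1,-1,-1,-1,-1]
}}

```text
clock: 7.75
tool_pos: [0.6237, -0.077, 0.0975]
ee_rot: [3.111, 0.431, 0.003]
contact_force: [-0.9, 0.0, -0.1]
finger_gap: 0.0004
grasp_force: 0.0
```

```bash
python3 -c "
from h import *
go(-.03,-.19,.067,0)"
```

```text
off [-0.0013  0.0001  0.0305] ang [ 0.05 -0.1  -0.  ] q [-0.2   0.29  1.53  0.    1.32  1.09] F [-0.9  0.  -0.1] gap 0.0004 t 7.75
```

>>> {"api": "play_rows", "payload": {
  "offset": [
    [0,0,0.005],
    [0,0,0.01],
    [0,0,0.015],
    [0,0,0.02],
    [0,0,0.023],
    [0,0,0.026],
    [0,0,0.028],
    [0,0,0.029]
  ],
  "angular": [
    [0,0,0],
    [0,0,0],
    [0,0,0],
    [0,0,0],
    [0,0,0],
    [0,0,0],
    [0,0,0],
    [0,0,0]
  ],
  "jaw": [-1,-1,-1,-1,-1,-1,-1,-1]
}}

```text
clock: 8.55
tool_pos: [0.6226, -0.0776, 0.069]
ee_rot: [3.111, 0.431, -0.001]
contact_force: [-12.2, 0.4, 15.9]
finger_gap: 0.0007
grasp_force: 9.5
```

```bash
python3 -c "
from h import *
go(-.03,-.19,.067,0)"
```

```text
off [-0.0001 -0.0002  0.002 ] ang [ 0.04  0.05 -0.02] q [-0.21  0.32  1.55 -0.    1.27  1.09] F [-12.2   0.4  15.9] gap 0.0007 t 8.55
```

>>> {"api": "play_rows", "payload": {
  "offset": [
    [0,0,0.001],
    [0,0,0.002],
    [0,0,0.002],
    [0,0,0.002]
  ],
  "angular": [
    [0,0,0],
    [0,0,0],
    [0,0,0],
    [0,0,0]
  ],
  "jaw": [-1,-1,-1,-1]
}}

```text
clock: 8.95
tool_pos: [0.6227, -0.0776, 0.0687]
ee_rot: [3.111, 0.431, -0.001]
contact_force: [-15.3, 0.1, 21.2]
finger_gap: 0.0005
grasp_force: 13.0
```

The lever is on its stop: the force rises with no further travel. Drawing out straight up.

>>> {"api": "play_rows", "payload": {
  "offset": [
    [0,0,-0.004],
    [0,0,-0.02],
    [0,0,-0.04],
    [0,0,-0.07],
    [0,0,-0.11],
    [0,0,-0.13],
    [0,0,-0.13],
    [0,0,-0.13]
  ],
  "angular": [
    [0,0,0],
    [0,0,0],
    [0,0,0],
    [0,0,0],
    [0,0,0],
    [0,0,0],
    [0,0,0],
    [0,0,0]
  ],
  "jaw": [-1,-1,-1,-1,-1,-1,-1,-1]
}}

```text
clock: 9.75
tool_pos: [0.6233, -0.0769, 0.1961]
ee_rot: [3.111, 0.431, 0.002]
contact_force: [-0.7, 0.4, 0.0]
finger_gap: 0.0008
grasp_force: 0.0
```

>>> {"api": "play_rows", "payload": {
  "offset": [
    [-0.03,0.03,-0.02],
    [-0.07,0.06,-0.02],
    [-0.11,0.1,-0.02],
    [-0.15,0.14,-0.02],
    [-0.18,0.18,-0.02],
    [-0.2,0.2,-0.02],
    [-0.2,0.2,-0.02],
    [-0.2,0.2,-0.02]
  ],
  "angular": [
    [0,0,0],
    [0,0,0],
    [0,0,0],
    [0,0,0],
    [0,0,0],
    [0,0,0],
    [0,0,0],
    [0,0,0]
  ],
  "jaw": [-1,-1,-1,-1,-1,-1,-1,-1]
}}

```text
clock: 10.55
tool_pos: [0.4836, -0.3238, 0.2134]
ee_rot: [-3.11, -0.427, 0.003]
contact_force: [0.1, 0.3, 0.3]
finger_gap: 0.0009
grasp_force: 0.0
```

```bash
python3 -c "
from h import *
import cv2
im=imaging.camera('top')[95:245,240:440,::-1]
cv2.imwrite('pics/crop3.png',cv2.resize(im,None,fx=4,fy=4,interpolation=cv2.INTER_CUBIC))"
```

```text
(no output)
```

View pics/crop3.png

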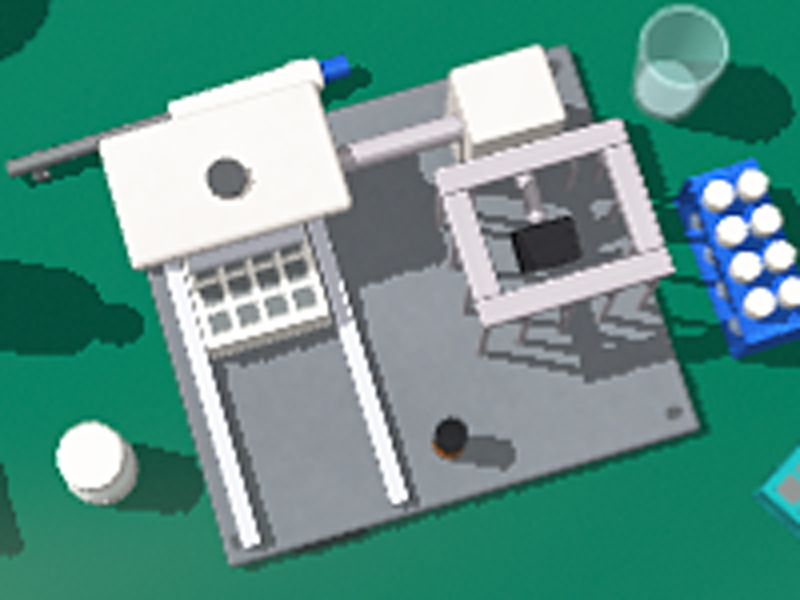

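The plate's near edge is at (210,350)–(330,320), which is home. The pad is down at (546,245), the head's rod (228,178) is flush, and the bystanders haven't moved. Handing in.

```bash
python3 -c "
from station import workorder
print(workorder.sign_off())"
```

```text
the job is handed in; nothing more can be done
None
```

The job is handed in. By my measurements the plate is home against the back stop, the lever is down on its stop, the arm is clear and the bystanders look unmoved; the sign-off gave no verdict.

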